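# Open the safety-capped strip canister

### The arm

A 6-joint arm with a two-finger parallel gripper is mounted at the origin on the work surface. World frame = base frame: x ahead of the robot, y to its left, z up, the work surface at z = 0. Lengths are in m, angles in rad, forces in N, time in s.
With the tool pointing down it reaches from about 0.3 to 0.775 m from the base axis. Payload 14.6 kg.
Tool frame: the origin (TCP) lies on the centre line of the jaws, within the pads' length; the fingertips stand 19 mm ahead of it and the grasp point (between the pads) is the TCP; z points along the fingers, x is the direction in which the jaws open and shut, and the axes are right-handed (so a half turn about z gives the same grasp; the last joint's range is limited). The gripper opens to 94 mm and grips with 3 to 60 N. Pads are 16 mm wide; open, the fingers measure 119 mm over their backs; the gripper's body (75 mm by 177 mm) begins 78 mm behind the grasp point.
Start: joints at [-1.343, 0.3, 1.521, -0, 1.321, -0.067], TCP at [0.16, -0.526, 0.224] pointing down, gripper open.
Joint ranges: [-3.03, 3.03], [-0.79, 2.21], [0.23, 2.52], [-1.04, 4.18], [0, 3.07], [-2.55, 2.55]. Speed limits (rad/s): [2.22, 2.22, 2.57, 3.14, 3.14, 3.14].

### API

Orientations are given as [roll, pitch, yaw] about the fixed x, y, z axes, in that order (R = Rz(yaw) Ry(pitch) Rx(roll)).
In Python, from station import ctrl, imaging gives the robot as it stands.
- The arm moves only by the shell command python3 -m handwheel 'ROWS' [OPENING] [FORCE]. ROWS is JSON, a list that holds one entry, the list of rows, each a list of 4 numbers: the shift along the tool's x, y, z in m, then the turn about the tool's z in rad. A call has 1 to 10 rows; each row shifts and turns the pose as measured when the row begins, along the tool's axes as they then stand; what a row does not reach is not made up. A row lasts 1/10 s, in which the tool goes at most 50 mm and 8.59 degrees, less where a joint would pass 70% of its speed; a pose out of reach is approached as far as the arm can. A call is refused whole if a number of a shift passes 0.05 or a number of a turn 0.15, either way. A call with a gripper value outside its range is refused whole. OPENING is the finger opening in m, from 0 to 0.094, set as the call begins (- or left out, the last holds). The fingers move at their own pace and stop on an object; FORCE is the grip in N (left out, the last holds). Time passes only in rows, so rows that do not move let the fingers close. It gives the time, the measured TCP pose, the force and the opening at its end, in the units of the state.
- ctrl.get_obs(): the state, without advancing time (a new reading comes with each control period).
- imaging.camera(name): name is "scene" or "top" or "wrist"; returns the picture (480x640x3 uint8, red, green, blue); there is no depth.
- imaging.camera_model(name): a dict with "camera_matrix" (3x3 intrinsics, pixels), "position" and "attitude" of the camera in the world. Camera axes: x right, y up, looking along -z (the intrinsics and any distortion apply to the point x, -y, -z); pixel columns grow to the right and rows downward; lengths in m; the calibration is good to about 2 mm. A picture is of the moment at which its call begins: read the wrist's pose just before it. camera_model takes no time and is no camera call; for the wrist camera it gives the pose at the moment of the call.
- ctrl.hand_in(): hands the job in, once; it reports no verdict.
The state is a dict: "time_s": time; "qpos": joint angles; "joint_vel": joint speeds; "tau": joint torques, N m; "ee_pos": TCP position; "eef_rot": TCP orientation; "force": force on the tool from outside, world axes, zero at the start; "moment": the same for the moment, N m; "grip_width": finger opening in m.
Only numpy, scipy, OpenCV 4.12 (cv2) and the standard library are available. Lean on these libraries where they do the work, as an engineer would, in place of code of your own. Each camera call takes 0.05 s, during which the arm holds its last target. There are 200 camera calls.

### The job

Open the bolted-down test-strip canister: push its sprung safety cap down until it bottoms, firmly but without forcing it, twist it anticlockwise to free it from the catch, and lift it off. Set the cap down gently in the steel tray, flat with its grip bar up, let go, and leave everything else on the bench where it is.

Things in the scene. Friction and masses are not known exactly. Their poses are not given: they have to be found in the camera images.
- canister: White test-strip canister on a dark square steel foot (110 x 110 x 14 mm) bolted to the bench; cannot move. Origin: centre of the foot's underside, on the bench; z up along its axis. Body 68 mm across, to 83 mm high; above it a neck 51 mm across, to 111 mm, hidden under the grey cap. Two upright ribs on the body, at its +x and -x sides, mark the cap's release position.
- rib (a point): Top of the +x rib (6 mm wide, 34 to 84 mm high), 37 mm out from the canister's axis. The cap is free when its grip bar lies along the line through both ribs (cap x along canister x, either way round). Locked at the start, the bar stands 62 to 76 degrees clockwise of that line seen from above: turn it that far anticlockwise. A firm end stop lies 4 to 9 degrees past the line.
- cap_mid (a point): The grey safety cap, 61 mm across, 58.5 mm high, 40 to 70 g. This point: on its axis, half-way up, 29.3 mm above its flat underside (128.3 mm above the bench while locked); z up. A fluted skirt reaches from the underside up to 32.5 mm, the grip bar stands on top. Freed, it is drawn straight up and must rise 25 mm to clear the neck. It stands on its underside by itself.
- bar_mid (a point): Centre of the cap's grip bar, 45.5 mm above the cap's underside: straight, upright, 46 mm long (cap x), 14 mm thick (cap y), 26 mm high (13 mm above and below this point). A spring pushes the cap up against its catch: about 5.5 N while locked, 0.4 N more for each mm pressed, at most 11 N. At the release position it lifts the cap about 5 mm above the locked height if let.
- neck_top (a point): Centre of the neck's rim, inside the cap. Hidden teeth in it stop the cap turning until it is pressed down far enough: 2 to 12 mm, different each time and not visible. A hard bottom stop comes 1 to 2 mm deeper, felt as a sudden rise over the spring force; about 15 N is plenty. Over 32 N between cap and canister (rammed down, or wrenched against teeth or end stop) breaks the catch.
- tray_in (a point): Shallow open square steel tray, fixed to the bench, 150 x 150 mm outside, 18 mm high, walls and floor 3 mm. This point: centre of the inner floor, x and y along its sides, z up. Empty: the cap goes in it, anywhere within 45 mm of the middle along each side.
- jar: A bystander: loose white jar with a smooth round grey lid, no grip bar, 54 mm across, 90 mm high, near the canister on the far side. Origin: centre of its underside.
- slide_box: A bystander: small loose carton 45 x 75 x 28 mm near the canister on the robot's side. Origin: centre of its underside.
- marker: A bystander: loose marker pen lying down, 130 mm long (its x), 14 mm thick, in front of the tray. Origin: centre of its underside.
- blue_bottle: A bystander: loose blue bottle 64 mm across, 160 mm high, at the back left. Origin: centre of its underside.
- amber_bottle: A bystander: loose amber glass bottle 60 mm across, 120 mm high, at the back right. Origin: centre of its underside.
There are look-alikes about, which are no part of the job. Of the things that look like the part that bears tray_in, the smaller one is meant. What is shaped like the part that bears cap_mid but green is not meant.

How it is judged:
On the way, in this order (a step that is already met when the one before it is completed fails the run):
1. the cap, still down in the canister's neck, is turned to the release position (bar within 12 degrees of the ribs) (angle between the x axis of cap_mid and the x axis of canister, either way round below 0.21 rad and z of cap_mid in the frame of canister below 0.14025 m and horizontal distance between cap_mid and canister below 0.006 m), for 0.05 s.
2. the cap is lifted clear of the neck (z of cap_mid in the frame of canister above 0.15225 m), for 0.05 s.
At the end, for the whole second after the job is handed in: the cap stands flat on the tray's floor, bar up (within 0.1 rad), its axis within 45 mm of the tray's middle along each side, released and at rest (x of cap_mid in the frame of tray_in between -0.045 and 0.045 m and y of cap_mid in the frame of tray_in between -0.045 and 0.045 m and z of cap_mid in the frame of tray_in between 0.026 and 0.0325 m and angle between cap_mid's own z axis and vertical below 0.1 rad and linear speed of cap below 0.02 m/s and contact force between cap and the fingers below 0.1 N); the robot touches nothing.
It fails at once if more than 32 N between the cap and the canister: the catch is forced (contact force between cap and canister above 32 N).
It fails at once if the cap falls or flies loose (faster than 0.5 m/s while not held) (linear speed of cap above 0.5 m/s and contact force between cap and the fingers below 0.2 N).
It fails at once if one of the bystanders is moved by more than 30 mm (distance of any of jar, slide_box, marker, blue_bottle, amber_bottle from where it was at the start of the episode above 0.03 m).
It also fails if it takes over 67 s, if anything falls off the work surface, if the arm or the gripper's body presses on something with over 40 N, if the wrist force passes 120 N, or if a joint passes its speed limit or range.

## Working session

There is one attempt and no reset: what is moved stays moved. The work goes in short steps, Python scripts to look and compute and a shell command to move; the robot and the scene stay as the last step left them, time stands still between calls to the robot, and variables do not carry over. Pictures are saved under pics/ and viewed, about 8 in all and at most 12, crops included, and the job is handed in when it is done.

```bash
mkdir -p pics; ls; python3 - <<'E'
from station import ctrl, imaging
import cv2,numpy as np
print(ctrl.get_obs())
for n in ("scene","top"):
    im=imaging.camera(n); cv2.imwrite(f"pics/{n}0.png",im[:,:,::-1]); print(n,imaging.camera_model(n))
E
```

```text
pics
{'time_s': 0.0, 'qpos': array([-1.34258680e+00,  3.00507411e-01,  1.52160640e+00, -1.51541970e-05,
        1.32069670e+00, -6.66080411e-02]), 'joint_vel': array([-0.00102779, -0.00026983,  0.00118989, -0.00122614, -0.00029906,
        0.00339756]), 'tau': array([ 3.25051100e-03, -5.31797647e+01, -3.52730727e+01,  7.08293659e-02,
        2.42868107e-02, -9.35314324e-05]), 'ee_pos': array([ 0.15974349, -0.52602883,  0.22385569]), 'eef_rot': array([-3.14152624e+00,  1.21613989e-03, -1.27597496e+00]), 'force': array([-0.87526757,  0.18856179,  0.1267031 ]), 'moment': array([ 0.02629102,  0.05206068, -0.05217628]), 'grip_width': 0.09409114667637296}
scene {'camera_matrix': array([[610.04541471,   0.        , 321.26543434],
       [  0.        , 610.04541471, 234.8022224 ],
       [  0.        ,   0.        ,   1.        ]]), 'position': array([ 1.06447153, -0.57963454,  1.18159912]), 'attitude': array([0.65380452, 0.01686516, 0.80792801])}
top {'camera_matrix': array([[541.9226713 ,   0.        , 317.60064149],
       [  0.        , 541.9226713 , 232.2998531 ],
       [  0.        ,   0.        ,   1.        ]]), 'position': array([0.15450068, 0.00730116, 1.47370839]), 'attitude': array([ 0.22648696,  0.00381056, -1.58866599])}
```

View pics/scene0.png

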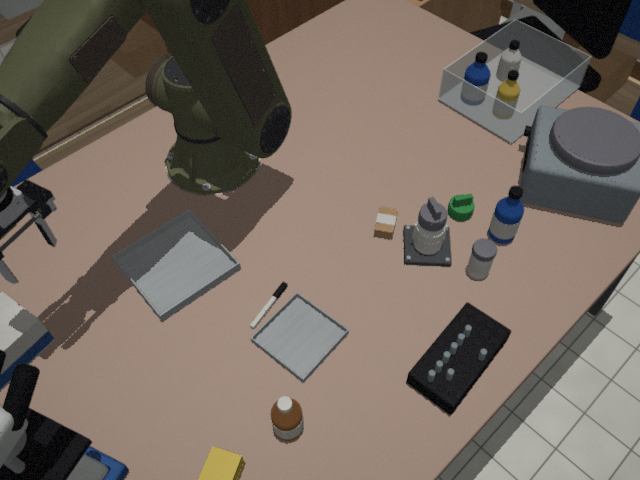

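View pics/top0.png

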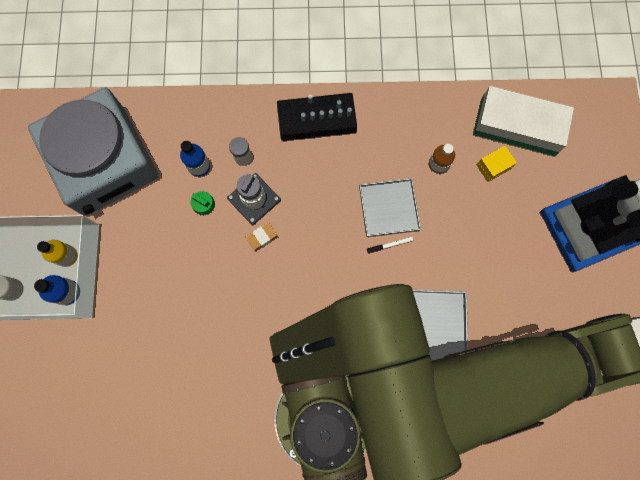

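The scene shows the canister (430,235) with foot, a green decoy cap beside it, a jar and a carton. The small tray is at (300,337). In the top view the cap is at about (250,190) and the small tray at (390,208). Next I'll take enlarged crops.

```bash
cat > h.py <<'E'
import numpy as np, cv2
from scipy.spatial.transform import Rotation as R
from station import ctrl, imaging
def ray(m,uv):
    K=m["camera_matrix"]; p=np.linalg.solve(K,[uv[0],uv[1],1.])
    return R.from_euler('xyz',m["attitude"]).apply([p[0],-p[1],-p[2]])
def onz(m,uv,z):
    d=ray(m,uv); o=m["position"]; return (o+d*(z-o[2])/d[2])
def proj(m,P):
    q=R.from_euler('xyz',m["attitude"]).inv().apply(np.array(P)-m["position"]); K=m["camera_matrix"]
    return np.array([K[0,0]*q[0]/-q[2]+K[0,2], K[1,1]*-q[1]/-q[2]+K[1,2]])
E
python3 - <<'E'
from h import *
a=cv2.imread('pics/top0.png');b=cv2.imread('pics/scene0.png')
c=np.hstack([cv2.resize(a[165:235,215:295],(400,350),interpolation=cv2.INTER_CUBIC),cv2.resize(b[190:270,390:470],(400,400),interpolation=cv2.INTER_CUBIC)[:350]])
d=cv2.resize(a[170:250,355:435],(250,250),interpolation=cv2.INTER_CUBIC)
d=cv2.copyMakeBorder(d,0,0,0,550,cv2.BORDER_CONSTANT)
cv2.imwrite('pics/c1.png',np.vstack([c,d]))
E
```

```text
(no output)
```

View pics/c1.png

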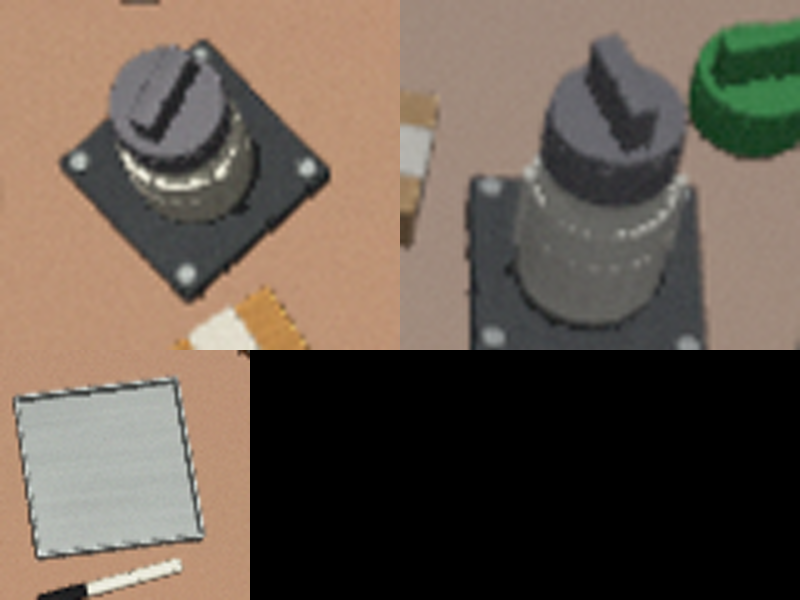

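```bash
python3 - <<'E'
from h import *
m=imaging.camera_model('top');s=imaging.camera_model('scene')
f=[(215+x/5,165+y/5) for x,y in [(205,40),(329,180),(190,300),(61,162)]]
P=np.array([onz(m,p,.014) for p in f]);print(P.round(4),P.mean(0).round(4))
for i in range(4):
    d=P[(i+1)%4]-P[i];print(np.linalg.norm(d).round(4),np.degrees(np.arctan2(d[1],d[0])).round(1))
print('skirt top',onz(m,(215+167/5,165+103/5),.1315), 'scene',onz(s,(390+613/5,190+117/5),.1315))
# bar dark lower edge, top
a,b=[onz(m,(215+x/5,165+y/5),.1575) for x,y in [(152,136),(197,70)]];d=b-a;print('bar top',np.degrees(np.arctan2(d[1],d[0])))
a,b=[onz(m,(215+x/5,165+y/5),.1575) for x,y in [(133,127),(180,60)]];d=b-a;print('bar top',np.degrees(np.arctan2(d[1],d[0])),(a+b)/2)
a,b=[onz(s,(390+x/5,190+y/5),.1575) for x,y in [(590,50),(630,115)]];d=b-a;print('bar scene',np.degrees(np.arctan2(d[1],d[0])),(a+b)/2)
t=[(355+x/3.125,170+(y-350)/3.125) for x,y in [(14,398),(176,379),(202,539),(38,557)]]
P=np.array([onz(m,p,.018) for p in t]);print(P.round(4),P.mean(0).round(4))
for i in range(4):
    d=P[(i+1)%4]-P[i];print(np.linalg.norm(d).round(4),np.degrees(np.arctan2(d[1],d[0])).round(1))
for n,uv,z in [('jarlid',(240,145),.09),('carton',(262,236),.028),('green',(202,202),.05),('blue',(187,148),.16),('amber',(447,150),.12)]: print(n,onz(m,uv,z).round(3))
E
```

```text
[[0.6668 0.1785 0.014 ]
 [0.5829 0.1084 0.014 ]
 [0.5151 0.1857 0.014 ]
 [0.5962 0.2588 0.014 ]] [0.5902 0.1828 0.014 ]
0.1094 -140.1
0.1028 131.2
0.1093 42.0
0.1069 -48.7
skirt top [0.5915286  0.18417719 0.1315    ] scene [0.72405125 0.3072896  0.1315    ]
bar top -32.986069356304135
bar top -33.67388878746296 [0.58828334 0.18612106 0.1575    ]
bar scene -28.17494170216109 [0.71994482 0.30055575 0.1575    ]
[[ 0.6232 -0.1133  0.018 ]
 [ 0.6384 -0.26    0.018 ]
 [ 0.4899 -0.2745  0.018 ]
 [ 0.4763 -0.1293  0.018 ]] [ 0.5569 -0.1943  0.018 ]
0.1474 -84.1
0.1492 -174.4
0.1459 95.3
0.1478 6.2
jarlid [0.721 0.214 0.09 ]
carton [0.48  0.159 0.028]
green [0.574 0.321 0.05 ]
blue [0.687 0.34  0.16 ]
amber [ 0.684 -0.34   0.12 ]
```

```bash
cat >> h.py <<'E'
def todo(x,y,z,yaw):
    o=ctrl.get_obs(); r=R.from_euler('xyz',o['eef_rot'])
    d=r.inv().apply(np.array([x,y,z])-o['ee_pos']); w=(np.radians(yaw)-o['eef_rot'][2]+np.pi)%(2*np.pi)-np.pi
    print('t',round(o['time_s'],2),'pos',o['ee_pos'].round(4),'rpy',np.degrees(o['eef_rot']).round(2),'F',o['force'].round(1),'w',round(o['grip_width'],4),'TODO',d.round(4),'turn',round(-w,3))
E
A='[[[-0.0277,-0.031,-0.003,0],[-0.0277,-0.031,-0.003,0],[-0.0277,-0.031,-0.003,0],[-0.0277,-0.031,-0.003,0],[-0.0277,-0.031,-0.003,0],[-0.0277,-0.031,-0.003,0],[-0.0277,-0.031,-0.003,0],[-0.0277,-0.031,-0.003,0],[-0.0277,-0.031,-0.003,0],[-0.0277,-0.031,-0.003,0]]]'
true
python3 -m handwheel '[[[-0.0277,-0.031,-0.003,0],[-0.0277,-0.031,-0.003,0],[-0.0277,-0.031,-0.003,0],[-0.0277,-0.031,-0.003,0],[-0.0277,-0.031,-0.003,0],[-0.0277,-0.031,-0.003,0],[-0.0277,-0.031,-0.003,0],[-0.0277,-0.031,-0.003,0],[-0.0277,-0.031,-0.003,0],[-0.0277,-0.031,-0.003,0]]]' 0.05
python3 -c "
from h import *
todo(.59,.184,.27,57)"
```

```text
time_s: 1.1
ee_pos: [0.3799, -0.1595, 0.2527]
eef_rot: [3.141, 0.006, -1.284]
force: [0.8, -0.8, 0.1]
grip_width: 0.0499
t 1.1 pos [ 0.3799 -0.1595  0.2527] rpy [179.96   0.37 -73.56] F [ 0.8 -0.8  0.1] w 0.0499 TODO [-0.2701 -0.2987 -0.0158] turn -2.279
```

```bash
python3 -m handwheel '[[[-0.027,-0.03,-0.002,0],[-0.027,-0.03,-0.002,0],[-0.027,-0.03,-0.002,0],[-0.027,-0.03,-0.002,0],[-0.027,-0.03,-0.002,0],[-0.027,-0.03,-0.002,0],[-0.027,-0.03,-0.002,0],[-0.027,-0.03,-0.002,0],[-0.027,-0.03,-0.002,0],[-0.027,-0.029,0,0]]]' >/dev/null
python3 -m handwheel '[[[0,0,0,-0.145],[0,0,0,-0.145],[0,0,0,-0.145],[0,0,0,-0.145],[0,0,0,-0.145],[0,0,0,-0.145],[0,0,0,-0.145],[0,0,0,-0.145],[0,0,0,-0.145],[0,0,0,-0.145]]]' >/dev/null
python3 -m handwheel '[[[0,0,0,-0.145],[0,0,0,-0.145],[0,0,0,-0.145],[0,0,0,-0.145],[0,0,0,-0.145],[0,0,0,-0.1],[0,0,0,0]]]'
python3 -c "
from h import *
todo(.59,.184,.27,57)
m=imaging.camera_model('wrist');print(m)
im=imaging.camera('wrist');cv2.imwrite('pics/w1.png',im[:,:,::-1])"
```

```text
time_s: 3.8
ee_pos: [0.5945, 0.2066, 0.2603]
eef_rot: [-3.122, 0.01, 1.074]
force: [-0.4, 0.2, 0.1]
grip_width: 0.0501
t 3.8 pos [0.5945 0.2066 0.2603] rpy [-178.86    0.57   61.54] F [-0.4  0.2  0.1] w 0.0501 TODO [-0.0221  0.0066 -0.0096] turn 0.079
{'camera_matrix': array([[370.80437533,   0.        , 319.64777228],
       [  0.        , 370.80437533, 241.31257699],
       [  0.        ,   0.        ,   1.        ]]), 'position': array([0.52667241, 0.24562091, 0.42214346]), 'attitude': array([-0.26557999,  0.00981665,  1.07430685])}
```

View pics/w1.png

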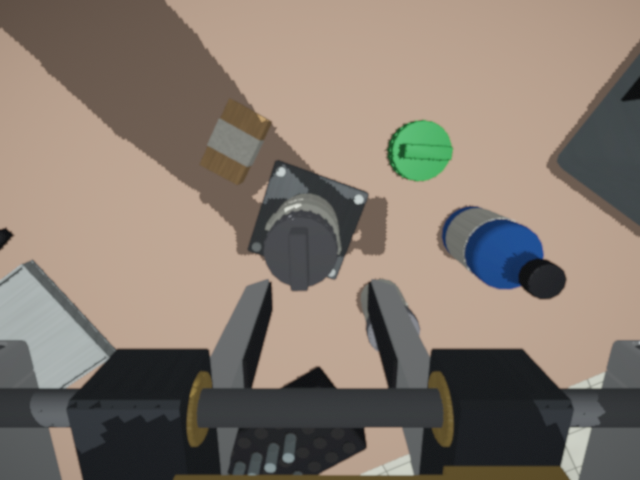

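The cap is at (301,248), with its bar running nearly vertical from (299,229) to (300,290). The carton, green decoy and jar are all clear of the jaws.

```bash
python3 -c "
from h import *
m={'camera_matrix':np.array([[370.80437533,0,319.64777228],[0,370.80437533,241.31257699],[0,0,1]]),'position':np.array([0.52667241, 0.24562091, 0.42214346]), 'attitude': np.array([-0.26557999,  0.00981665,  1.07430685])}
a=onz(m,(299,229.5),.1575);b=onz(m,(299.5,290),.1575);print(a,b,(a+b)/2,np.linalg.norm(a-b),np.degrees(np.arctan2(*(b-a)[1::-1])))
print('skirt',onz(m,(301.5,248),.1315))
f=np.array([onz(m,p,.014) for p in [(277,160),(369,193),(334,279),(248,250)]]);print(f);d=f[1]-f[0];print(f.mean(0),np.linalg.norm(d),np.degrees(np.arctan2(d[1],d[0])))
im=cv2.imread('pics/w1.png');c=cv2.resize(im[150:300,235:385],(600,600),interpolation=cv2.INTER_CUBIC);cv2.imwrite('pics/w1c.png',c)
todo((a[0]+b[0])/2,(a[1]+b[1])/2,.21,57)"
```

```text
[0.57365211 0.19998377 0.1575    ] [0.61545078 0.17698244 0.1575    ] [0.59455145 0.1884831  0.1575    ] 0.047709429285978426 -28.823485639475948
skirt [0.59277894 0.18970407 0.1315    ]
[[0.52074335 0.19199953 0.014     ]
 [0.59968431 0.26326941 0.014     ]
 [0.67063152 0.18221674 0.014     ]
 [0.59241963 0.11170388 0.014     ]]
[0.5958697  0.18729739 0.014     ] 0.10635352302363703 42.07651699306981
t 3.85 pos [0.5945 0.2066 0.2603] rpy [-178.86    0.57   61.35] F [ 0.6 -1.1 -0.1] w 0.05 TODO [-0.0154  0.0097  0.0502] turn 0.076
```

View pics/w1c.png

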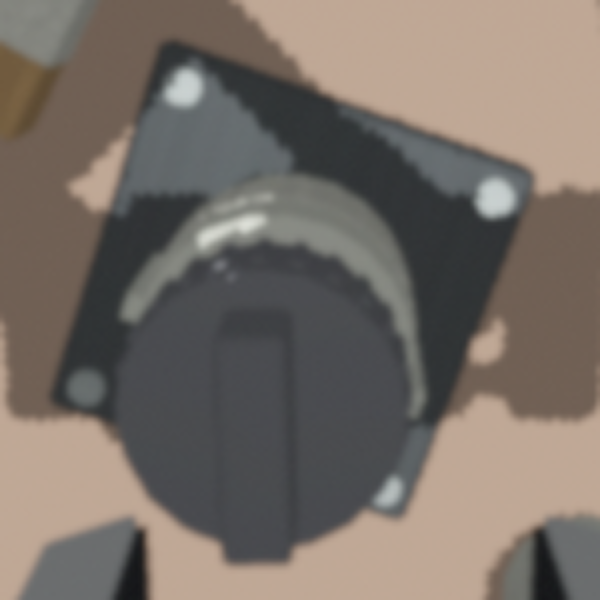

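```bash
python3 -m handwheel '[[[-0.006,0.003,0.01,0],[-0.006,0.003,0.01,0],[-0.006,0.003,0.01,0],[0,0,0.02,0],[0,0,0.015,0],[0,0,0.01,0],[0,0,0,0]]]' 
python3 -c "
from h import *
todo(.594,.187,.153,62)
m=imaging.camera_model('wrist');print({k:v.tolist() for k,v in m.items()})
im=imaging.camera('wrist');cv2.imwrite('pics/w2f.png',im[:,:,::-1]);cv2.imwrite('pics/w2.png',cv2.resize(im[150:400,200:460,::-1],None,fx=2.3,fy=2.3,interpolation=2))
print(proj(m,[.594,.187,.1575]))"
```

```text
time_s: 4.55
ee_pos: [0.5908, 0.1822, 0.1774]
eef_rot: [-3.119, 0.013, 1.059]
force: [0.3, -0.2, -0.4]
grip_width: 0.0498
t 4.55 pos [0.5908 0.1822 0.1774] rpy [-178.73    0.73   60.67] F [ 0.3 -0.2 -0.4] w 0.0498 TODO [0.0061 0.001  0.0243] turn -0.023
{'camera_matrix': [[370.8043753318435, 0.0, 319.6477722758034], [0.0, 370.8043753318435, 241.3125769908953], [0.0, 0.0, 1.0]], 'position': [0.5240879568651011, 0.2224492266008219, 0.3394194364813618], 'attitude': [-0.2631673022651129, 0.012729449451168051, 1.0590880296120724]}
[330.32030423 294.87683928]
```

View pics/w2.png

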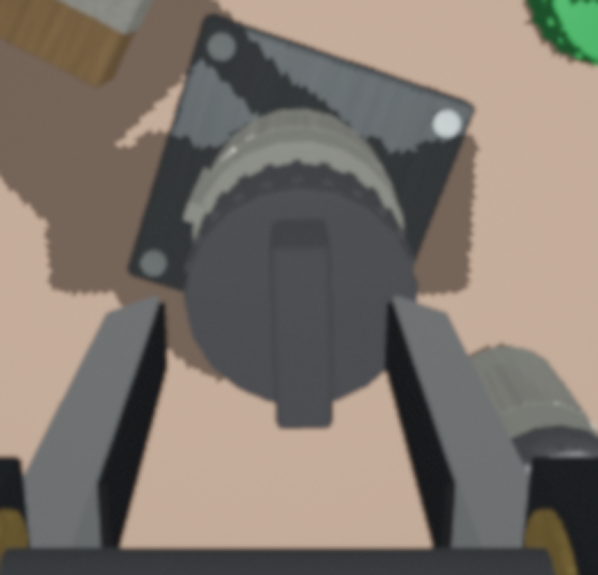

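The bar top spans crop (301,248) to (304,428), and the jaws' mid-line is at about x=275. That puts the bar about 6 mm to tool +x, matching the computed offset.

```bash
python3 -c "
from h import *
m=imaging.camera_model('wrist')
a=onz(m,(330.9,257.8),.1575);b=onz(m,(332.4,336.1),.1575);print(a,b,np.linalg.norm(a-b),np.degrees(np.arctan2(*(b-a)[1::-1])))
c=(a+b)/2;print(c);todo(c[0],c[1],.153,62)"
```

```text
[0.57672668 0.19716213 0.1575    ] [0.6165434  0.17615624 0.1575    ] 0.04501798714765642 -27.814538893869532
[0.59663504 0.18665919 0.1575    ]
t 4.6 pos [0.5911 0.1823 0.1783] rpy [-178.77    0.69   60.68] F [-0.7 -0.1 -0.8] w 0.0498 TODO [0.0068 0.0032 0.0252] turn -0.023
```

```bash
python3 -m handwheel '[[[0.0065,0.002,0.006,-0.025],[0,0,0.01,0],[0,0,0.007,0],[0,0,0,0]]]' 
python3 -c "
from h import *
todo(.5955,.1867,.1525,62)"
python3 -m handwheel '[[[0,0,0,0],[0,0,0,0],[0,0,0,0],[0,0,0,0],[0,0,0,0]]]' 0.0 4
python3 -c "
from h import *
todo(.5955,.1867,.152,62)"
```

```text
time_s: 5.0
ee_pos: [0.5965, 0.1876, 0.1548]
eef_rot: [-3.122, 0.01, 1.086]
force: [-0.4, 0.1, 0.1]
grip_width: 0.0499
t 5.0 pos [0.5965 0.1876 0.1548] rpy [-178.86    0.56   62.23] F [-0.4  0.1  0.1] w 0.0499 TODO [-0.0012 -0.0005  0.0023] turn 0.004
time_s: 5.5
ee_pos: [0.5967, 0.1876, 0.1556]
eef_rot: [-3.123, 0.009, 1.086]
force: [-2.0, -1.6, 0.5]
grip_width: 0.0143
t 5.5 pos [0.5967 0.1876 0.1556] rpy [-178.92    0.52   62.23] F [-2.  -1.6  0.5] w 0.0143 TODO [-0.0013 -0.0006  0.0037] turn 0.004
```

```bash
python3 -m handwheel '[[[-0.001,0,0.0015,0],[0,0,0.0015,0],[0,0,0,0]]]' 
python3 -m handwheel '[[[0,0,0.001,0],[0,0,0,0]]]' 
python3 -m handwheel '[[[0,0,0.001,0],[0,0,0,0]]]'
```

```text
time_s: 5.8
ee_pos: [0.5966, 0.1864, 0.154]
eef_rot: [-3.124, 0.008, 1.086]
force: [-1.3, -2.2, 5.0]
grip_width: 0.0142
time_s: 6.0
ee_pos: [0.5968, 0.1863, 0.1537]
eef_rot: [-3.125, 0.007, 1.086]
force: [-1.4, -0.8, 4.9]
grip_width: 0.0136
time_s: 6.2
ee_pos: [0.597, 0.1863, 0.1534]
eef_rot: [-3.126, 0.007, 1.086]
force: [-1.2, -1.7, 5.6]
grip_width: 0.0144
```

```bash
for i in 1; do
python3 -m handwheel '[[[0,0,0.002,0],[0,0,0.002,0]]]'
python3 -m handwheel '[[[0,0,0.002,0],[0,0,0.002,0]]]'
python3 -m handwheel '[[[0,0,0.002,0],[0,0,0.002,0]]]'
done | grep -v rot
```

```text
time_s: 6.4
ee_pos: [0.5973, 0.1861, 0.1504]
force: [-1.9, -2.5, 4.5]
grip_width: 0.0141
time_s: 6.6
ee_pos: [0.5975, 0.1859, 0.1472]
force: [-2.2, -2.2, 6.6]
grip_width: 0.0136
time_s: 6.8
ee_pos: [0.5977, 0.1858, 0.144]
force: [-2.6, -1.7, 6.8]
grip_width: 0.0138
```

```bash
for i in 1; do
python3 -m handwheel '[[[0,0,0.002,0]]]'
python3 -m handwheel '[[[0,0,0.002,0]]]'
python3 -m handwheel '[[[0,0,0.002,0]]]'
done | grep -v rot
```

```text
time_s: 6.9
ee_pos: [0.5977, 0.1859, 0.1431]
force: [-7.6, -2.8, 22.2]
grip_width: 0.014
time_s: 7.0
ee_pos: [0.5979, 0.186, 0.1431]
force: [-11.0, -2.8, 25.3]
grip_width: 0.0141
time_s: 7.1
ee_pos: [0.598, 0.186, 0.1431]
force: [-9.2, -3.4, 19.6]
grip_width: 0.0139
```

```bash
for i in 1; do
python3 -m handwheel '[[[-0.0006,-0.0012,0.0005,0]]]' - 10
python3 -m handwheel '[[[0,-0.0005,0.0005,0]]]'
python3 -m handwheel '[[[0,0,0.001,-0.02]]]'
python3 -m handwheel '[[[0,0,0.001,-0.03]]]'
done
```

```text
time_s: 7.2
ee_pos: [0.5975, 0.1861, 0.144]
eef_rot: [-3.135, 0.001, 1.085]
force: [3.7, -0.6, 6.2]
grip_width: 0.0139
time_s: 7.3
ee_pos: [0.5975, 0.1861, 0.1445]
eef_rot: [-3.137, -0.0, 1.085]
force: [-1.3, -3.5, 6.9]
grip_width: 0.0135
time_s: 7.4
ee_pos: [0.5977, 0.1862, 0.1444]
eef_rot: [-3.138, -0.001, 1.105]
force: [-2.3, 0.1, 6.8]
grip_width: 0.0139
time_s: 7.5
ee_pos: [0.5979, 0.1863, 0.1441]
eef_rot: [-3.138, -0.002, 1.136]
force: [-2.9, -0.1, 7.7]
grip_width: 0.0138
```

```bash
for i in 1; do
python3 -m handwheel '[[[-0.0002,-0.0004,0.0016,0]]]'
python3 -m handwheel '[[[0,-0.0004,0.0013,-0.03]]]'
python3 -c "from h import *;print(ctrl.get_obs()['moment'].round(2))"
python3 -m handwheel '[[[0,-0.0004,0.0013,-0.05]]]'
python3 -c "from h import *;print(ctrl.get_obs()['moment'].round(2))"
done
```

```text
time_s: 7.6
ee_pos: [0.5978, 0.1863, 0.1433]
eef_rot: [-3.139, -0.003, 1.137]
force: [-1.4, -2.4, 7.8]
grip_width: 0.0143
time_s: 7.7
ee_pos: [0.5978, 0.1865, 0.143]
eef_rot: [-3.141, -0.004, 1.167]
force: [-2.8, -2.0, 13.0]
grip_width: 0.014
[-0.35  0.59 -0.1 ]
time_s: 7.8
ee_pos: [0.5977, 0.1868, 0.143]
eef_rot: [3.141, -0.005, 1.218]
force: [-4.8, -1.3, 14.1]
grip_width: 0.0141
[-0.17  0.87 -0.04]
```

```bash
for i in 1; do
python3 -m handwheel '[[[0,-0.0002,0.0012,-0.07],[0,-0.0002,0.0012,-0.07]]]'
python3 -c "from h import *;print(ctrl.get_obs()['moment'].round(2))"
python3 -m handwheel '[[[0,0,0.0012,-0.07],[0,0,0.0012,-0.07]]]'
python3 -c "from h import *;print(ctrl.get_obs()['moment'].round(2))"
python3 -m handwheel '[[[0,0,0.0012,-0.07],[0,0,0.0012,-0.07]]]'
python3 -c "from h import *;print(ctrl.get_obs()['moment'].round(2))"
done
```

```text
time_s: 8.0
ee_pos: [0.5974, 0.1872, 0.143]
eef_rot: [3.139, -0.006, 1.363]
force: [-6.6, -3.6, 12.5]
grip_width: 0.0139
[-0.68  1.21 -0.13]
time_s: 8.2
ee_pos: [0.5975, 0.187, 0.1431]
eef_rot: [3.137, -0.005, 1.509]
force: [-4.7, -2.7, 11.9]
grip_width: 0.0143
[-0.42  0.95 -0.06]
time_s: 8.4
ee_pos: [0.598, 0.1873, 0.143]
eef_rot: [3.133, -0.005, 1.655]
force: [-3.2, -0.8, 11.2]
grip_width: 0.014
[-0.01  0.69 -0.05]
```

```bash
for i in 1; do
python3 -m handwheel '[[[0,-0.0003,0.0012,-0.07],[0,-0.0003,0.0012,-0.07],[0,0,0.0012,-0.07]]]'
python3 -c "from h import *;print(ctrl.get_obs()['moment'].round(2))"
python3 -m handwheel '[[[0,-0.0003,0.0012,-0.07],[0,0,0.0012,-0.07],[0,0,0.0012,-0.07]]]'
python3 -c "from h import *;print(ctrl.get_obs()['moment'].round(2))"
python3 -m handwheel '[[[0,0,0.0012,-0.05],[0,0,0.0012,-0.05]]]'
python3 -c "from h import *;print(ctrl.get_obs()['moment'].round(2))"
done
```

```text
time_s: 8.7
ee_pos: [0.5977, 0.1883, 0.1431]
eef_rot: [3.129, -0.005, 1.874]
force: [-8.8, -1.0, 13.7]
grip_width: 0.0141
[-0.22  1.62 -0.19]
time_s: 9.0
ee_pos: [0.5971, 0.1882, 0.143]
eef_rot: [3.127, -0.002, 2.092]
force: [-6.1, -2.1, 13.4]
grip_width: 0.0138
[-0.55  1.15 -0.11]
time_s: 9.2
ee_pos: [0.5973, 0.1882, 0.143]
eef_rot: [3.125, 0.0, 2.197]
force: [-4.5, -1.4, 12.9]
grip_width: 0.0141
[-0.27  0.98 -0.14]
```

```bash
for i in 1; do
python3 -m handwheel '[[[0,0,0.0012,-0.045],[0,0,0.0012,-0.045]]]'
python3 -c "from h import *;print(ctrl.get_obs()['moment'].round(2))"
python3 -m handwheel '[[[0,0,0.001,0]]]'
done
python3 -c "
from h import *
im=imaging.camera('wrist');todo(.5965,.187,.21,132);cv2.imwrite('pics/w3.png',cv2.resize(im[150:400,200:460,::-1],None,fx=2.3,fy=2.3,interpolation=2))"
```

```text
time_s: 9.4
ee_pos: [0.5977, 0.1884, 0.143]
eef_rot: [3.123, 0.003, 2.291]
force: [-4.5, -1.4, 12.0]
grip_width: 0.0142
[-0.09  0.96 -0.09]
time_s: 9.5
ee_pos: [0.5977, 0.1885, 0.1431]
eef_rot: [3.123, 0.003, 2.293]
force: [-4.9, -2.0, 9.9]
grip_width: 0.014
t 9.55 pos [0.5977 0.1884 0.143 ] rpy [1.7892e+02 1.6000e-01 1.3129e+02] F [-4.4 -1.8 10.7] w 0.0137 TODO [-0.0005 -0.0006 -0.067 ] turn -0.012
```

View pics/w3.png

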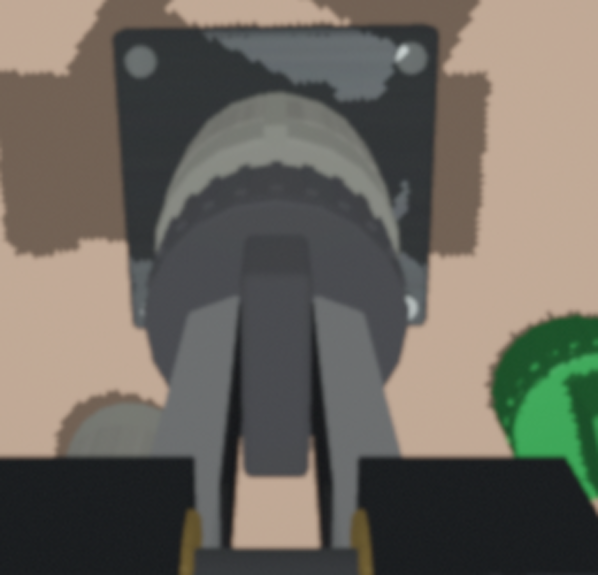

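The bar is held, vertical in the image and lined up with the rib at (275,130); the foot edges sit within about 1–2 degrees. Now I'll grip firmly and lift.

```bash
python3 -m handwheel '[[[0,0,0.0005,0],[0,0,0.0005,0],[0,0,0,0]]]' - 25
python3 -m handwheel '[[[0,0,-0.002,0],[0,0,-0.003,0],[0,0,-0.004,0],[0,0,-0.004,0]]]'
python3 -m handwheel '[[[0,0,-0.005,0],[0,0,-0.005,0],[0,0,-0.005,0]]]'
python3 -m handwheel '[[[0,0,-0.006,0],[0,0,-0.006,0],[0,0,-0.006,0]]]'
```

```text
time_s: 9.85
ee_pos: [0.5976, 0.1884, 0.1436]
eef_rot: [3.122, 0.003, 2.292]
force: [-2.4, -1.5, 5.7]
grip_width: 0.0141
time_s: 10.25
ee_pos: [0.5974, 0.1883, 0.1574]
eef_rot: [3.122, 0.003, 2.291]
force: [0.4, -1.7, -0.4]
grip_width: 0.014
time_s: 10.55
ee_pos: [0.5968, 0.1882, 0.1726]
eef_rot: [3.123, 0.002, 2.291]
force: [-0.5, -0.4, -0.1]
grip_width: 0.0138
time_s: 10.85
ee_pos: [0.5964, 0.188, 0.192]
eef_rot: [3.123, 0.002, 2.292]
force: [-0.5, -0.4, -0.4]
grip_width: 0.0134
```

```bash
python3 -m handwheel '[[[0,0,-0.02,0.1],[0,0,-0.02,0.1],[0,0,-0.02,0.1],[0,0,-0.01,0.1],[0,0,0,0.1],[0,0,0,0.1],[0,0,0,0.08]]]'
python3 -c "
from h import *
todo(.557,-.194,.2,90)"
```

```text
time_s: 11.55
ee_pos: [0.5953, 0.1872, 0.2689]
eef_rot: [3.124, -0.011, 1.586]
force: [0.0, 0.2, -1.3]
grip_width: 0.0135
t 11.55 pos [0.5953 0.1872 0.2689] rpy [178.97  -0.64  90.87] F [ 0.   0.2 -1.3] w 0.0135 TODO [-0.3813 -0.0452  0.0639] turn 0.015
```

```bash
python3 -m handwheel '[[[-0.02,-0.002,0,0],[-0.04,-0.005,0,0],[-0.04,-0.005,0,0],[-0.04,-0.005,0,0],[-0.04,-0.005,0,0],[-0.04,-0.005,0,0],[-0.04,-0.005,0,0],[-0.04,-0.005,0,0],[-0.03,-0.003,0.01,0],[-0.02,-0.002,0.01,0]]]'
python3 -m handwheel '[[[-0.02,0,0.02,0],[-0.01,0,0.02,0],[0,0,0.02,0],[0,0,0.01,0],[0,0,0,0]]]'
python3 -c "
from h import *
todo(.557,-.194,.08,90)
im=imaging.camera('scene');cv2.imwrite('pics/s2.png',cv2.resize(im[180:420,200:500,::-1],None,fx=2.2,fy=2.2,interpolation=2))"
```

```text
time_s: 12.55
ee_pos: [0.5563, -0.1737, 0.2488]
eef_rot: [3.118, -0.01, 1.588]
force: [0.6, 1.0, 0.3]
grip_width: 0.0137
time_s: 13.05
ee_pos: [0.5576, -0.2077, 0.1771]
eef_rot: [3.118, -0.01, 1.583]
force: [0.1, 0.3, -0.3]
grip_width: 0.0137
t 13.05 pos [ 0.5576 -0.2077  0.1771] rpy [178.63  -0.56  90.71] F [ 0.1  0.3 -0.3] w 0.0137 TODO [ 0.0128 -0.0027  0.0972] turn 0.012
```

View pics/s2.png

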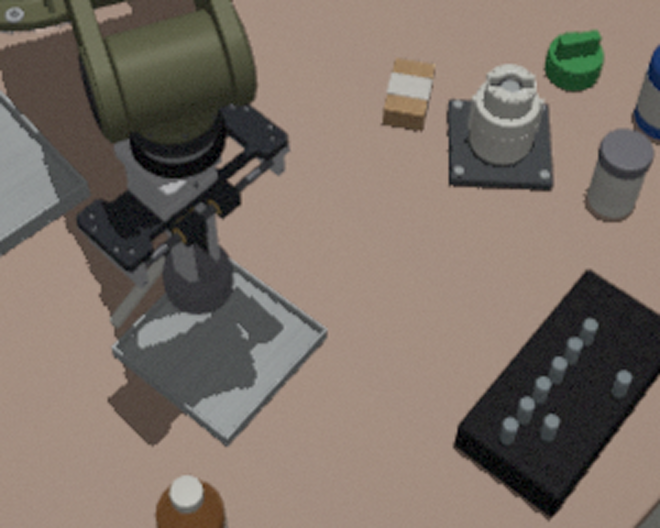

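The cap is in the jaws above the tray, the neck at (505,85) is bare, and the bystanders are undisturbed. Now I'll lower it.

```bash
python3 -m handwheel '[[[0.006,-0.001,0.02,0],[0.006,0,0.025,0],[0,0,0.025,0],[0,0,0.02,0],[0,0,0.01,0],[0,0,0.004,0],[0,0,0,0]]]'
python3 -c "
from h import *
todo(.557,-.194,.0545,90)"
```

```text
time_s: 13.8
ee_pos: [0.5643, -0.1942, 0.0806]
eef_rot: [3.104, -0.004, 1.586]
force: [0.0, -1.1, -0.6]
grip_width: 0.0142
t 13.8 pos [ 0.5643 -0.1942  0.0806] rpy [177.84  -0.21  90.9 ] F [ 0.  -1.1 -0.6] w 0.0142 TODO [ 0.0002 -0.0083  0.0258] turn 0.016
```

```bash
python3 -m handwheel '[[[0,-0.004,0.008,0],[0,-0.003,0.007,0],[0,0,0.003,0],[0,0,0.002,0],[0,0,0,0]]]'
python3 -m handwheel '[[[0,0,0.0015,0],[0,0,0.0015,0]]]'
python3 -m handwheel '[[[0,0,0.001,0],[0,0,0.001,0]]]'
python3 -m handwheel '[[[0,0,0.001,0]]]'
```

```text
time_s: 14.3
ee_pos: [0.5585, -0.1949, 0.0615]
eef_rot: [3.1, -0.002, 1.586]
force: [-0.1, 0.0, -0.3]
grip_width: 0.0138
time_s: 14.5
ee_pos: [0.5589, -0.195, 0.0588]
eef_rot: [3.1, -0.002, 1.586]
force: [0.1, 0.1, -0.8]
grip_width: 0.0138
time_s: 14.7
ee_pos: [0.5591, -0.195, 0.0567]
eef_rot: [3.099, -0.002, 1.586]
force: [-0.2, 1.2, -0.9]
grip_width: 0.0134
time_s: 14.8
ee_pos: [0.5592, -0.1949, 0.0556]
eef_rot: [3.099, -0.002, 1.586]
force: [-0.9, -0.0, -0.3]
grip_width: 0.014
```

```bash
python3 -m handwheel '[[[0,0,0.001,0]]]' | grep -v rot
python3 -m handwheel '[[[0,0,0.001,0]]]'| grep -v rot
python3 -m handwheel '[[[0,0,0.001,0]]]'| grep -v rot
```

```text
time_s: 14.9
ee_pos: [0.5596, -0.195, 0.0552]
force: [-2.1, 3.0, 12.4]
grip_width: 0.0139
time_s: 15.0
ee_pos: [0.5599, -0.195, 0.055]
force: [-3.7, 3.3, 10.4]
grip_width: 0.0139
time_s: 15.1
ee_pos: [0.5601, -0.195, 0.0549]
force: [-4.5, 1.3, 9.7]
grip_width: 0.0141
```

On the floor (the force stepped up at the expected height). Lowering the grip force, then releasing gently.

```bash
python3 -m handwheel '[[[0,0,0,0],[0,0,0,0],[0,0,0,0]]]' - 3
python3 -m handwheel '[[[0,0,0,0],[0,0,0,0],[0,0,0,0],[0,0,0,0]]]' 0.04
python3 -m handwheel '[[[0,0,-0.003,0],[0,0,-0.01,0],[0,0,-0.02,0],[0,0,-0.03,0],[0,0,-0.03,0],[0,0,-0.03,0],[0,0,-0.03,0],[0,0,0,0],[0,0,0,0]]]'
python3 -c "
from h import *
a=imaging.camera('scene')[270:420,220:420,::-1];b=imaging.camera('wrist')[:,:,::-1]
cv2.imwrite('pics/f.png',np.hstack([cv2.resize(a,(400,300),interpolation=2),cv2.resize(b,(400,300))]))
m=imaging.camera_model('wrist');print({k:v.tolist() for k,v in m.items()})"
```

```text
time_s: 15.4
ee_pos: [0.5602, -0.195, 0.0552]
eef_rot: [3.097, -0.001, 1.587]
force: [0.5, -0.0, -0.2]
grip_width: 0.0143
time_s: 15.8
ee_pos: [0.5603, -0.1951, 0.0551]
eef_rot: [3.097, -0.001, 1.586]
force: [0.1, 0.5, 0.9]
grip_width: 0.0394
time_s: 16.7
ee_pos: [0.5524, -0.1952, 0.2188]
eef_rot: [3.096, 0.0, 1.586]
force: [0.2, 1.0, -0.1]
grip_width: 0.0399
{'camera_matrix': [[370.8043753318435, 0.0, 319.6477722758034], [0.0, 370.8043753318435, 241.3125769908953], [0.0, 0.0, 1.0]], 'position': [0.463966468423381, -0.1965805019368822, 0.37463454281341246], 'attitude': [-0.33060232442863813, -3.0311865779397706e-05, 1.5865990948359765]}
```

View pics/f.png

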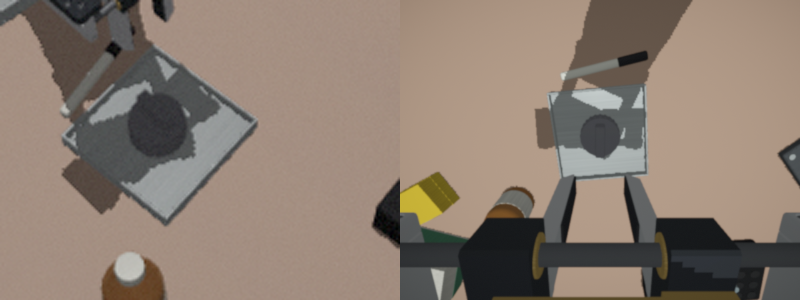

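The cap stands upright in the middle of the tray (right view, 600,135) with its bar up and the jaws clear, and the marker and amber bottle are undisturbed. Handing in.

```bash
python3 -c "
from station import ctrl
print(ctrl.hand_in())"
```

```text
the job is handed in; nothing more can be done
None
```

The safety cap is off the canister and standing flat in the small steel tray, bar up and released. I handed the job in at about 17 s of the 67 s allowed.

- **Opening:** I pressed the cap down with the gripper until it bottomed. I turned it about 69° anticlockwise while holding 10–14 N, gripped it at 25 N and lifted it straight off. In the wrist picture the bar lined up with the rib, and the foot edges were within 1–2°.
- **Placing:** The cap touched the tray floor at the expected height, with a push of 10–12 N. I then let go and drew the gripper clear. The last pictures show the cap near the tray's middle, with the nearby marker and amber bottle undisturbed. The carton, jar and blue bottle looked undisturbed in the picture taken during transport; I didn't check them again after that.
- **Near the limit:** The first contact with the bottom stop briefly read about 25 N vertically, with up to 11 N sideways. That totals about 28 N at the wrist, under the 32 N limit but more than the 15 N suggested.
- **Disagreed:** The top camera first put the bar's direction about 5° off the close-up wrist views and the canister about 5 mm off. I used the wrist values. The tool also drifted to about 2.5° of tilt by the placing, which did not show in how the cap stands.

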